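Clamp a carved printing block with the removable vise crank

ROBOT

A 6-joint arm with a two-finger parallel gripper is mounted at the origin on the work surface. World frame = base frame: x ahead of the robot, y to its left, z up, the work surface at z = 0. Lengths are in mm, angles in rad, forces in N, time in s.
With the tool pointing down it reaches from about 325 to 925 mm from the base axis. Payload 3.1 kg.
Tool frame: the origin (TCP) lies midway between the tips of the shut fingers; the grasp point (between the pads) lies env.pinch_z behind it (env.pinch_z is the distance from the TCP to the grasp point, in mm); z points along the fingers, y is the line along which they close (so a half turn about z gives the same grasp; the last joint's range is limited). The gripper opens to 85 mm and grips with 20 to 120 N. Pads are 22 mm wide; open, the fingers measure 114 mm over their backs; the gripper's body (76 mm by 85 mm) begins 54 mm behind the grasp point. The pads swing forward as they close: fully open they stand 13 mm farther back than shut.
Start: joints at [-1.419, 0.217, 1.613, -0, 1.311, -0.112], TCP at [162.99, -603.385, 231.3] pointing down, gripper open.
Joint ranges: [-2.75, 2.75], [-0.78, 2.1], [0.31, 2.55], [-1.13, 4.27], [0.13, 2.63], [-2.58, 2.58]. Speed limits (rad/s): [2.79, 2.79, 3.14, 3.14, 3.14, 3.14].

INTERFACE

Orientations are given as a 3x3 rotation matrix whose columns are the frame's x, y, z axes.
In Python, from rig import monitor, eyes, workorder, env gives the robot as it stands. The module is installed in compiled form; this text tells all that it offers.
- The arm moves only by the shell command python3 -m pendant 'ROWS'. ROWS is a JSON object of lists of equal length, an entry for each row: "linear": the shift along the tool's x, y, z in units of 40 mm (1.0 is 40 mm), a list of three; "dr": the turn, a rotation vector about the tool's x, y, z in units of 10 degrees (1.0 is 10 degrees), a list of three; "claw": the opening, from 0 (shut) to 1 (fully open). In form: {"linear": [[x, y, z], ...], "dr": [[ax, ay, az], ...], "claw": [claw, ...]}. A call has 1 to 8 rows; each row shifts and turns the commanded pose from where the row before left it, along the tool's axes as they then stand; what a row does not reach is not made up. A row lasts 1/8 s, in which the tool goes at most 62.5 mm and 10.7 degrees, less where a joint would pass 70% of its speed; a pose out of reach is approached as far as the arm can. A call is refused whole if a number of a shift passes 1 or a number of a turn 1, either way. A call with a gripper value outside its range is refused whole. The fingers move at their own pace and stop on an object; the grip force is fixed at half the most. Time passes only in rows, so rows that do not move let the fingers close. It gives the time, the measured TCP pose, the force, the opening and the grip force at its end, in the units of the state.
- monitor.get_obs(): the state, without advancing time (a new reading comes with each control period).
- eyes.snapshot(name): name is "scene" or "top"; returns a dict with "frame" (420x560x3 uint8, red, green, blue), "intrinsics" (3x3 intrinsics, pixels), "world_to_cam" (4x4, takes a point from world to camera coordinates). Camera axes: x right, y down, z forward; pixel columns grow to the right and rows downward; lengths in mm; the calibration is good to about 2 mm. A picture is of the moment at which its call begins. There is no depth.
- workorder.hand_in(): hands the job in; it is judged then, once.
The state is a dict: "time": time; "q": joint angles; "joint_velocities": joint speeds; "joint_torque": joint torques, N m; "position": TCP position; "tool_rot": TCP orientation; "ft_force": force on the tool from outside, world axes, zero at the start; "ft_torque": the same for the moment, N m; "opening": opening from 0.0 (shut) to 1.0 (fully open); "finger_force": force on a finger pad.
Only numpy, scipy, OpenCV 4.12 (cv2) and the standard library are available. Lean on these libraries where they do the work, as an engineer would, in place of code of your own. Each camera call takes 0.05 s, during which the arm holds its last target. There are 200 camera calls.

TASK

Clamp the carved printing block in the vise for the next round of chisel work: take the crank from its post, fit it fully home on the vise's square drive, and wind it clockwise until both jaws grip the block firmly, stopping soon after the crank goes stiff so that the jaws do not bruise the carved edges. Then lift the crank off and put it back down on its post, out of the mallet's way, leaving the other things on the bench where they are.

Things in the scene. Friction and masses are not known exactly. Their poses are not given: they have to be found in the camera images.
- vise: dark green carving vise bolted to the bench, base 170 x 320 x 30 mm; origin under its centre, z up, +y from the gearbox end to the fixed jaw end. Steel bed top at z 40 mm; jaws 130 mm long in x, tops at z 72 mm; fixed jaw's cork face at y +121 mm; the moving jaw closes towards +y
- drive (a point): point on the axis of the square drive shaft, level with the 42 mm steel collar on the gearbox on which the underside of a fully seated crank rests, 75 mm above the bench; its axes are the vise's and do NOT turn with the shaft. Above it stand a 14 mm square shaft 20 mm tall and on that a bevelled square end 6 mm tall
- nose (a point): top of the drive's bevelled end, 26 mm above the drive point; the bevel narrows from 14 mm square to 8 mm square. The square may stand at any angle, which is not given: lower the crank over the end lightly (under 25 N) and feel at which angle it drops over the square. It fits in four positions, with 1 mm play all round, about 7 degrees either way
- gearbox (a point): middle of the gearbox top (80 x 74 mm, 72 mm above the bench), 3 mm under the drive point. Turned clockwise seen from above the drive closes the jaw 25 mm per turn; 0.5 to 1.35 turns are needed, with the play. It drags with 0.2 N m (3 N at the crank's knob) and stays where it is left; its range has over half a turn to spare
- jaw: moving jaw; origin mid foot of its cork face (unloaded), axes as the vise's. The cork is on a rubber cushion that gives up to 6 mm, 15 N per mm. Once both jaws bear on the block the crank stiffens by about 3.7 N at the knob per radian: a firm grip is 1.5 to 3 N at the knob above the drag (25 to 50 N on the block); above 4.5 N (75 N) the carving is bruised
- block: loose wooden printing block, carved face up, 150 (x) x 110 (y) x 39 mm, 0.45 kg; origin at the centre of its underside, lying loosely on the vise bed between the jaws with its y along the vise's y; the moving jaw pushes it over to the fixed jaw
- crank: removable crank, 0.33 kg; origin at the centre of the hub's underside, z up, x along the arm. Hub 32 x 32 mm square (faces square to x and y), 60 mm tall, with a 16 mm square socket 28 mm deep in its underside, sides parallel to the hub's faces. Arm 18 mm wide, from z 44 to 54 mm, along +x above the hub's middle; the hub's +y and -y faces are free from z 0 to 60 mm for gripping (fingers either side of the arm)
- knob (a point): middle of the crank's red freely spinning upright knob, 25 mm in diameter and 50 mm tall (crank z 58 to 108 mm), on the crank's arm 65 mm from the hub's axis; this point is at crank z 83 mm
- post (a point): foot of the crank's parking post: round steel post 12 mm in diameter, 28 mm tall with a tapered tip, on a 70 x 70 x 34 mm dark wood stand fixed to the bench; the point is on the post's axis at the stand's top, where the underside of the parked hub rests
- chisel_a: chisel with a light handle, 190 mm, origin under its middle
- chisel_b: chisel with a dark handle, 190 mm, origin under its middle
- mallet: wooden mallet, head 110 x 55 x 55 mm, handle 150 mm; origin under the joint of head and handle, x along the head
- glue: white glue bottle, 60 mm diameter, 130 mm tall, origin under its centre
- stamp: small carved block, 70 x 70 x 25 mm, origin under its centre
- oilstone: oilstone in a wooden tray, 170 x 60 x 26 mm, origin under its centre
- dustbrush: bench brush, 220 mm, origin under its middle
There are look-alikes about, which are no part of the job. Of the things like the crank, leave any that is purple; of the rest the larger one is meant.

How it is judged (in metres and radians):
On the way, in this order (a step that is already met when the one before it is completed fails the run):
1. the crank is fully home on the square drive (z of crank in the frame of drive between -0.004 and 0.004 m and horizontal distance between crank and drive below 0.004 m and angle between crank's own z axis and vertical below 0.12 rad), for 0.2 s.
2. with the crank on the drive, the jaw is wound up until it grips the block (at least 15 N) (contact force between jaw and block above 15 N and z of crank in the frame of drive below 0.01 m and horizontal distance between crank and drive below 0.006 m), for 0.2 s.
At the end, for the whole second after the job is handed in: The block lies flat on the vise bed (tilt under 0.05 rad), squared up (0.05 rad) and over against the fixed jaw, gripped by the moving jaw with at least 12 N; the crank is off the drive and down on its post (within 6 mm sideways and 5 mm in height, tilt under 0.12 rad), released and at rest (contact force between jaw and block above 12 N and angle between block's own z axis and vertical below 0.05 rad and z of block in the frame of vise below 0.045 m and y of block in the frame of vise above 0.063 m and angle between the y axis of block and the y axis of vise, either way round below 0.05 rad and horizontal distance between crank and post below 0.006 m and z of crank in the frame of post below 0.005 m and angle between crank's own z axis and vertical below 0.12 rad and linear speed of crank below 0.02 m/s and linear speed of block below 0.01 m/s); the robot touches nothing.
It fails at once if the jaw bruises the carved block (more than 75 N) (contact force between jaw and block above 75 N).
It fails at once if another thing on the bench is moved by more than 30 mm (distance of any of chisel_a, chisel_b, mallet, glue, stamp, oilstone, dustbrush from where it was at the start of the episode above 0.03 m).
It also fails if it takes over 72 s, if anything falls off the work surface, if the arm or the gripper's body presses on something with over 40 N, if the wrist force passes 120 N, or if a joint passes its speed limit or range.

## Working session

There is one attempt and no reset: what is moved stays moved. The work goes in short steps, Python scripts to look and compute and a shell command to move; the robot and the scene stay as the last step left them, time stands still between calls to the robot, and variables do not carry over. Pictures are saved under pics/ and viewed, at most 10 in all, crops included, and the job is handed in when it is done.

```bash
mkdir -p pics
python3 - <<'E'
from rig import monitor, eyes, env
import cv2, numpy as np, pickle
o=monitor.get_obs(); print(o, env.pinch_z)
for n in("scene","top"):
    s=eyes.snapshot(n); pickle.dump(s,open(f"{n}0.pkl","wb"))
    cv2.imwrite(f"pics/{n}0.png",s["frame"][:,:,::-1]); print(n,s["intrinsics"],s["world_to_cam"].round(4).tolist())
E
```

```text
{'time': 0.0, 'q': array([-1.41918393e+00,  2.17798147e-01,  1.61493537e+00,  2.82480409e-05,
        1.31130320e+00, -1.12195272e-01]), 'joint_velocities': array([ 0.00039608,  0.00116664, -0.00106507, -0.00044343, -0.0007974 ,
       -0.00141259]), 'joint_torque': array([-3.31748906e-04, -3.96849203e+01, -3.03852832e+01, -3.14903709e-04,
        9.79493314e-03, -3.70002184e-06]), 'position': array([ 162.88170141, -602.55315849,  229.94034817]), 'tool_rot': array([[ 9.65406048e-01,  2.60750926e-01, -3.42143320e-04],
       [ 2.60750977e-01, -9.65403061e-01,  2.42015129e-03],
       [ 3.00750482e-04, -2.42564290e-03, -9.99997013e-01]]), 'ft_force': array([ 0.32704738,  1.02070198, -0.26882585]), 'ft_torque': array([-0.03950915, -0.01950051,  0.00146403]), 'finger_force': 0.0, 'opening': 0.999596235917008} 18.700000000000003
scene [[489.34798706   0.         281.25885684]
 [  0.         489.34798706 207.27737472]
 [  0.           0.           1.        ]] [[0.6243, 0.781, 0.0188, -345.2366], [0.5988, -0.4629, -0.6536, -251.1067], [-0.5017, 0.4193, -0.7566, 1679.269], [0.0, 0.0, 0.0, 1.0]]
top [[437.23177908   0.         267.82045621]
 [  0.         437.23177908 204.89309048]
 [  0.           0.           1.        ]] [[0.0019, -0.9999, 0.0141, -2.3412], [-0.9983, -0.0028, -0.0577, 547.8872], [0.0577, -0.014, -0.9982, 1120.0279], [0.0, 0.0, 0.0, 1.0]]
```

View pics/scene0.png

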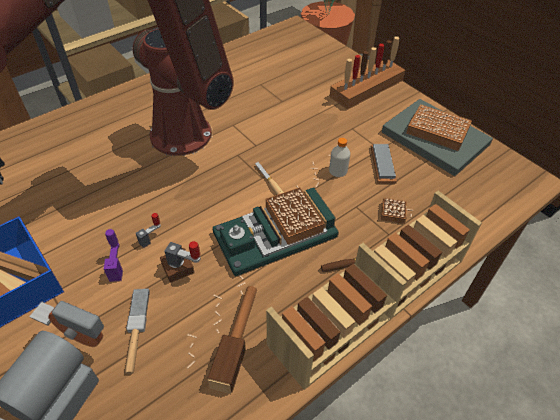

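View pics/top0.png

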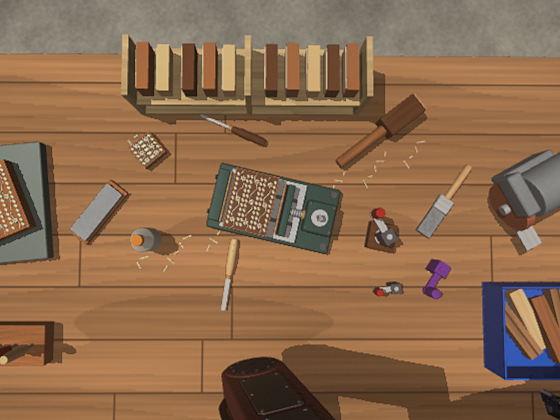

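Things that could be taken for the crank, by top-view pixel: a purple one (437,279), a small grey one with a red knob (388,290), and a larger grey one with a red knob on the wooden stand (382,229). The description fits the last. I'll check it, and the vise drive, in close crops.

Run:
```python
import cv2, numpy as np, pickle
T=pickle.load(open("top0.pkl","rb"))["frame"][:,:,::-1]; S=pickle.load(open("scene0.pkl","rb"))["frame"][:,:,::-1]
a=cv2.resize(T[150:300,200:400],(800,600),interpolation=cv2.INTER_CUBIC)   # x4
b=cv2.resize(S[180:305,145:345],(800,500),interpolation=cv2.INTER_CUBIC)  # x4
cv2.imwrite("pics/ct.png",a);cv2.imwrite("pics/cs.png",b)
```

```text
(no output)
```

View pics/ct.png

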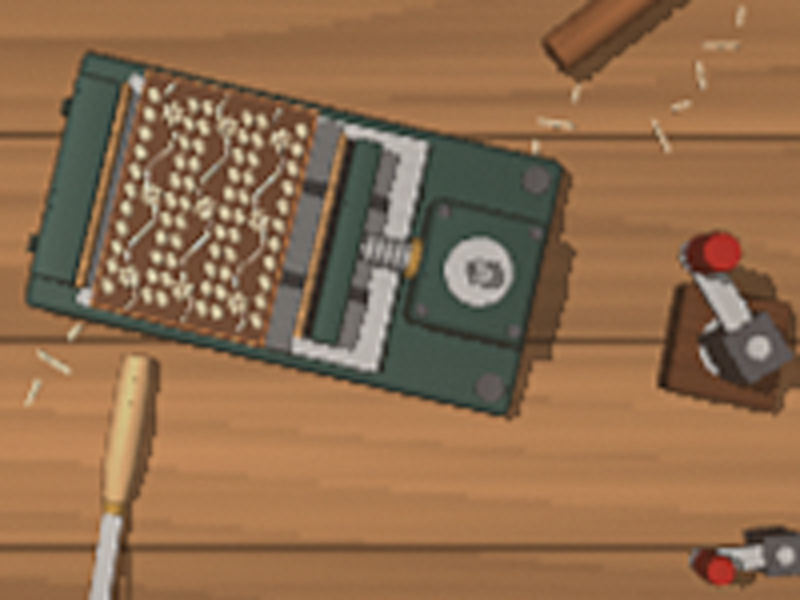

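View pics/cs.png

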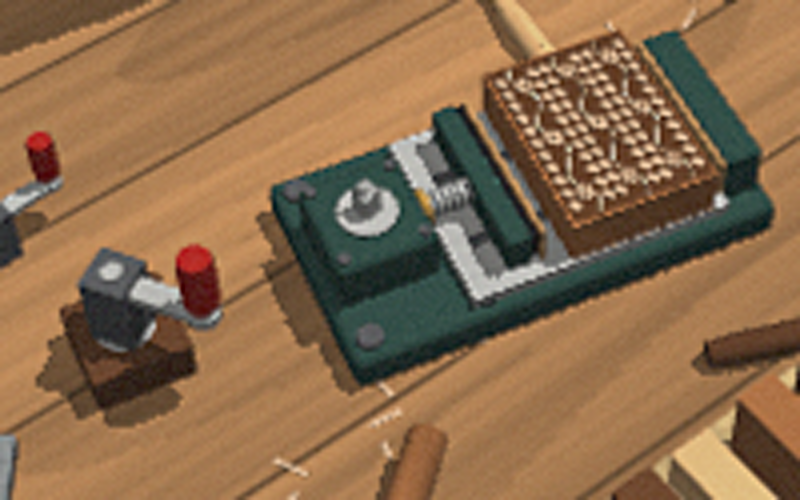

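The top crop shows the chosen crank with its hub top at (758,347) and red knob at (716,250). The drive collar is at (478,271). In the scene crop these are at (111,270), (196,253) and (368,207). It is the large grey crank on the stand; the small one is at the crop's bottom right.

```bash
cat > h.py <<'E'
import numpy as np, pickle
C={n:pickle.load(open(f"{n}0.pkl","rb")) for n in("scene","top")}
def ray(n,u,v):
    c=C[n];R=c["world_to_cam"][:3,:3];t=c["world_to_cam"][:3,3]
    d=R.T@np.linalg.inv(c["intrinsics"])@[u,v,1]; return -R.T@t,d/np.linalg.norm(d)
def tri(a,b):
    A=np.zeros((3,3));B=np.zeros(3);L=[ray("top",*a),ray("scene",*b)]
    for o,d in L: P=np.eye(3)-np.outer(d,d);A+=P;B+=P@o
    p=np.linalg.solve(A,B);return p.round(1),[round(float(np.linalg.norm((np.eye(3)-np.outer(d,d))@(p-o))),1) for o,d in L]
def plane(n,uv,z): o,d=ray(n,*uv);return (o+d*(z-o[2])/d[2]).round(1)
ct=lambda x,y:((x+.5)/4-.5+200,(y+.5)/4-.5+150)
cs=lambda x,y:((x+.5)/4-.5+145,(y+.5)/4-.5+180)
E
python3 - <<'E'
from h import *
for n,a,b,z in[("hubtop",(758,347),(111,270),94),("knobtop",(716,250),(196,253),142),("collar",(478,271),(368,207),75),("nose",(487,273),(367,186),101)]:
    print(n,tri(ct(*a),cs(*b)),plane("top",ct(*a),z),plane("scene",cs(*b),z))
print("hub corners",[plane("top",ct(*p),94)[:2].tolist() for p in[(722,342),(770,314),(796,357),(750,383)]])
print("vise base",[plane("top",ct(*p),30)[:2].tolist() for p in[(90,52),(568,160),(28,305),(508,412)]])
print("stand",[plane("top",ct(*p),34)[:2].tolist() for p in[(678,283),(660,387),(780,408)]])
print("jaw gap",[plane("top",ct(*p),z)[:2].tolist() for p,z in[((300,235),72),((325,240),72)]])
E
```

```text
hubtop (array([ 468.6, -291.9,   96.5]), [1.0, 1.0]) [ 467.9 -293.5   94. ] [ 467.5 -290.6   94. ]
knobtop (array([ 524.4, -255.6,  143.6]), [0.2, 0.2]) [ 524.5 -255.8  142. ] [ 523.1 -255.2  142. ]
collar (array([ 514.6, -125.5,   77.5]), [1.0, 1.0]) [ 514.  -126.6   75. ] [ 513.6 -123.7   75. ]
nose (array([ 513.8, -126.5,  100.2]), [2.8, 2.8]) [ 512.1 -128.6  101. ] [ 516.2 -124.7  101. ]
hub corners [[470.9, -271.7], [487.9, -301.0], [461.9, -316.4], [446.2, -288.3]]
vise base [[655.8, 117.1], [587.0, -191.0], [493.0, 155.3], [425.4, -151.3]]
stand [[507.9, -260.2], [441.6, -247.9], [428.3, -324.5]]
jaw gap [[536.1, -17.1], [533.0, -32.5]]
```

```bash
cat >> h.py <<'E'
def go(x,y,z,yaw=None):
    from rig import monitor
    o=monitor.get_obs();R=o["tool_rot"];d=R.T@(np.array([x,y,z])-o["position"])/40
    Y=np.degrees(np.arctan2(R[1,0],R[0,0]));print("t",round(o["time"],2),"pos",o["position"].round(1),"yaw",Y.round(2),"zdir",R[:,2].round(4),"q6",o["q"][5].round(2),"open",round(o["opening"],3))
    print("F",o["ft_force"].round(2),"M",o["ft_torque"].round(3),"ff",round(o["finger_force"],1))
    print("lin units",d.round(3),"dr z units",None if yaw is None else round(-(yaw-Y)/10,3))
E
python3 -m pendant '{"linear":[[0.94,-0.55,0],[0.94,-0.55,0],[0.94,-0.55,0],[0.94,-0.55,0],[0.94,-0.55,0],[0.94,-0.55,0],[0.94,-0.55,0],[0.94,-0.55,0]],"dr":[[0,0,0],[0,0,0],[0,0,0],[0,0,0],[0,0,0],[0,0,0],[0,0,0],[0,0,0]],"claw":[1,1,1,1,1,1,1,1]}'
python3 -c "
from h import *
go(468,-292,230,31.5)
yax=np.array([np.sin(np.radians(12.5)),np.cos(np.radians(12.5))]);xax=np.array([yax[1],-yax[0]])
O=np.array([540.3,-17.5])
for p,z in[((340,137),72),((299,335),72),((316,118),79),((268,345),79),((143,75),79),((93,308),79),((127,90),72),((80,283),72),((478,271),75)]:
  d=plane('top',ct(*p),z)[:2]-O;print(p,round(d@xax,1),round(d@yax,1))
"
```

```text
time: 1.1
position: [408.1, -353.6, 230.8]
tool_rot: [[0.965, 0.261, -0.001], [0.261, -0.965, 0.001], [-0.0, -0.001, -1.0]]
ft_force: [0.0, -0.9, 0.1]
opening: 0.999
finger_force: 0.0
t 1.1 pos [ 408.1 -353.6  230.8] yaw 15.11 zdir [-5.e-04  7.e-04 -1.e+00] q6 0.46 open 0.999
F [ 0.05 -0.9   0.11] M [ 0.001  0.051 -0.056] ff 0.0
lin units [ 1.848 -1.097  0.019] dr z units -1.639
(340, 137) 60.5 -11.5
(299, 335) -64.5 -13.3
(316, 118) 68.0 5.6
(268, 345) -74.5 4.1
(143, 75) 70.5 115.4
(93, 308) -75.8 113.3
(127, 90) 60.1 123.6
(80, 283) -62.7 125.1
(478, 271) -2.1 -112.2
```

```bash
python3 -m pendant '{"linear":[[0.92,-0.55,0],[0.92,-0.55,0],[0,0,0],[0,0,0],[0,0,0]],"dr":[[0,0,0],[0,0,0],[0,0,-0.82],[0,0,-0.82],[0,0,0]],"claw":[1,1,1,1,1]}'
python3 -c "
from h import *
go(468,-292,48,31.5)
from rig import eyes
import cv2
for n,x,y in(('scene',110,200),('top',330,170)):
  s=eyes.snapshot(n);cv2.imwrite(f'pics/a_{n}.png',cv2.resize(s['frame'][y:y+100,x:x+133,::-1],(800,600),interpolation=cv2.INTER_CUBIC))
"
```

```text
time: 1.72
position: [466.9, -292.9, 230.7]
tool_rot: [[0.853, 0.522, -0.001], [0.522, -0.853, 0.001], [-0.0, -0.001, -1.0]]
ft_force: [0.1, -0.1, -0.1]
opening: 0.999
finger_force: 0.0
t 1.73 pos [ 466.9 -292.9  230.7] yaw 31.44 zdir [-9.e-04  7.e-04 -1.e+00] q6 0.33 open 0.999
F [ 0.1  -0.05 -0.12] M [ 0.002 -0.018  0.017] ff 0.0
lin units [3.700e-02 1.000e-03 4.567e+00] dr z units -0.006
```

View pics/a_scene.png

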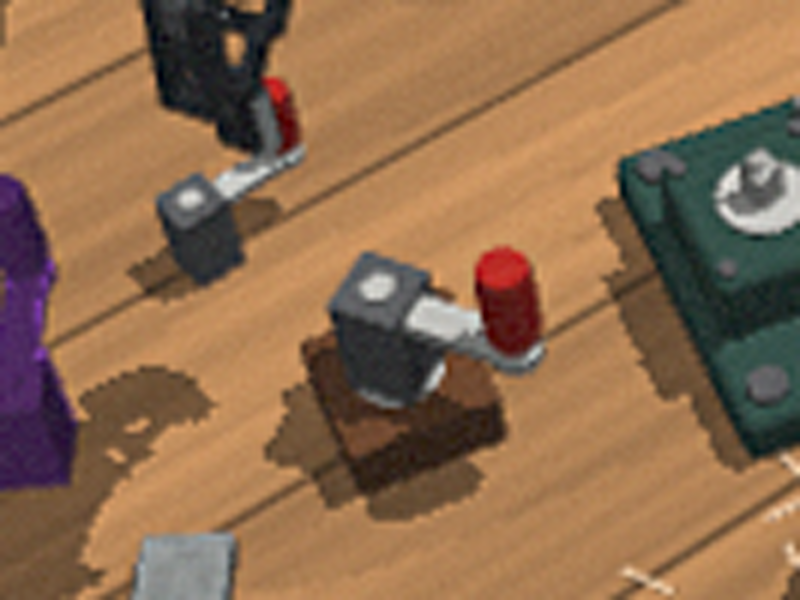

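The crop confirms the large grey crank on its stand, with its hub top at (378,285) and knob at (503,258). The small look-alike is at (190,200). I'll descend on the large one.

```bash
python3 -m pendant '{"linear":[[0.03,0,0.9],[0,0,0.9],[0,0,0.9],[0,0,0.6],[0,0,0.6],[0,0,0.6],[0,0,0]],"dr":[[0,0,0],[0,0,0],[0,0,0],[0,0,0],[0,0,0],[0,0,0],[0,0,0]],"claw":[1,1,1,1,1,1,1]}'
python3 -m pendant '{"linear":[[0,0,0],[0,0,0],[0,0,0],[0,0,0],[0,0,0],[0,0,0]],"dr":[[0,0,0],[0,0,0],[0,0,0],[0,0,0],[0,0,0],[0,0,0]],"claw":[0,0,0,0,0,0]}'
python3 -c "
from h import *
go(468,-292,131,31.5)"
```

```text
time: 2.7
position: [466.1, -291.5, 49.0]
tool_rot: [[0.853, 0.521, -0.004], [0.521, -0.853, 0.004], [-0.002, -0.005, -1.0]]
ft_force: [0.7, -0.3, 0.5]
opening: 1.001
finger_force: 0.0
time: 3.45
position: [468.8, -293.3, 52.6]
tool_rot: [[0.853, 0.523, 0.001], [0.523, -0.853, -0.001], [0.001, 0.002, -1.0]]
ft_force: [-0.4, -0.1, 5.8]
opening: 0.366
finger_force: 60.6
t 3.45 pos [ 468.8 -293.3   52.6] yaw 31.51 zdir [ 0.0013 -0.001  -1.    ] q6 0.33 open 0.366
F [-0.43 -0.08  5.76] M [0.192 0.18  0.03 ] ff 60.6
lin units [ 1.00e-03 -3.40e-02 -1.96e+00] dr z units 0.001
```

```bash
python3 -m pendant '{"linear":[[0,0,-0.3],[0,0,-0.5],[0,0,-0.6],[0,0,-0.6],[0,0,-0.3],[0,0,0],[0,0,0]],"dr":[[0,0,0],[0,0,0],[0,0,0],[0,0,0],[0,0,0],[0,0,0],[0,0,0]],"claw":[0,0,0,0,0,0,0]}'
python3 -c "
from h import *
go(514.3,-126,143,150)"
```

```text
time: 4.32
position: [467.2, -292.1, 142.0]
tool_rot: [[0.853, 0.523, -0.002], [0.523, -0.853, 0.002], [-0.001, -0.002, -1.0]]
ft_force: [-1.1, -0.2, -2.9]
opening: 0.367
finger_force: 59.8
t 4.33 pos [ 467.2 -292.1  142. ] yaw 31.51 zdir [-0.002   0.0016 -1.    ] q6 0.33 open 0.367
F [-1.09 -0.19 -2.93] M [0.052 0.029 0.006] ff 59.8
lin units [ 3.173 -2.924 -0.022] dr z units -11.849
```

```bash
python3 -m pendant '{"linear":[[0.79,-0.73,0],[0.79,-0.73,0],[0.79,-0.73,0],[0.79,-0.73,0],[0,0,0],[0,0,0],[0,0,0],[0,0,0]],"dr":[[0,0,0],[0,0,0],[0,0,0],[0,0,0],[0,0,-1],[0,0,-1],[0,0,-1],[0,0,-1]],"claw":[0,0,0,0,0,0,0,0]}' | head -1
python3 -m pendant '{"linear":[[0,0,0],[0,0,0],[0,0,0],[0,0,0],[0,0,0],[0,0,0],[0,0,0],[0,0,0]],"dr":[[0,0,-1],[0,0,-1],[0,0,-1],[0,0,-1],[0,0,-1],[0,0,-1],[0,0,-1],[0,0,-1]],"claw":[0,0,0,0,0,0,0,0]}' |head -1
python3 -m pendant '{"linear":[[0,0,0],[0,0,0],[0,0,0],[0,0,0],[0,0,0],[0,0,0],[0,0,0]],"dr":[[0,0,-1],[0,0,-1],[0,0,-1],[0,0,-1],[0,0,-0.9],[0,0,0],[0,0,0]],"claw":[0,0,0,0,0,0,0]}' |head -1
python3 -c "
from h import *
go(514.3,-126,125,200)
from rig import eyes
import cv2
for n,x,y in(('scene',180,170),('top',255,150)):
  s=eyes.snapshot(n);cv2.imwrite(f'pics/b_{n}.png',cv2.resize(s['frame'][y:y+100,x:x+133,::-1],(800,600),interpolation=cv2.INTER_CUBIC))
"
```

```text
time: 5.32
time: 6.32
time: 7.2
t 7.2 pos [ 514.3 -126.9  142.5] yaw -159.62 zdir [-1.3e-03  6.0e-04 -1.0e+00] q6 -2.3 open 0.37
F [ 0.14  0.37 -4.13] M [-0.004 -0.067 -0.046] ff 60.2
lin units [-0.008  0.021  0.437] dr z units -35.962
```

View pics/b_scene.png

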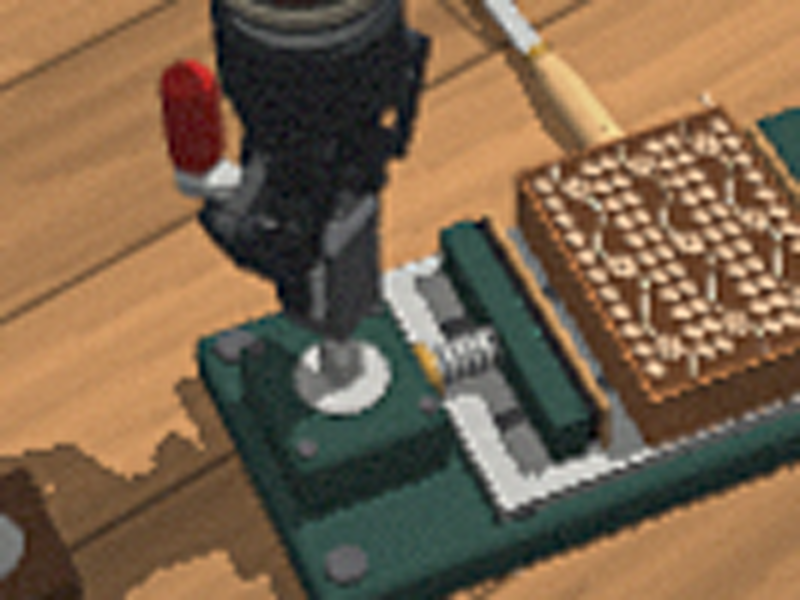

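```bash
python3 -m pendant '{"linear":[[0,0.02,0.2],[0,0,0.25],[0,0,0.06],[0,0,0]],"dr":[[0,0,0],[0,0,0],[0,0,0],[0,0,0]],"claw":[0,0,0,0]}'
python3 -m pendant '{"linear":[[0,0,0.06],[0,0,0]],"dr":[[0,0,0],[0,0,0]],"claw":[0,0]}'
python3 -m pendant '{"linear":[[0,0,0.06],[0,0,0]],"dr":[[0,0,0],[0,0,0]],"claw":[0,0]}'
```

```text
time: 7.8
position: [514.1, -126.2, 122.3]
tool_rot: [[-0.937, -0.35, -0.001], [-0.35, 0.937, 0.0], [0.001, 0.001, -1.0]]
ft_force: [0.1, 0.1, -3.1]
opening: 0.365
finger_force: 60.2
time: 8.05
position: [514.6, -126.4, 120.6]
tool_rot: [[-0.937, -0.35, 0.0], [-0.35, 0.937, -0.0], [-0.0, -0.0, -1.0]]
ft_force: [-0.6, -0.1, -4.1]
opening: 0.367
finger_force: 60.2
time: 8.3
position: [514.3, -126.3, 117.9]
tool_rot: [[-0.937, -0.35, -0.0], [-0.35, 0.937, 0.0], [0.0, 0.0, -1.0]]
ft_force: [0.4, 0.3, -3.2]
opening: 0.366
finger_force: 60.2
```

```bash
python3 -m pendant '{"linear":[[0,0,0.05],[0,0,0]],"dr":[[0,0,0],[0,0,0]],"claw":[0,0]}' | sed -n '2p;4p'
python3 -m pendant '{"linear":[[0,0,0.05],[0,0,0]],"dr":[[0,0,0],[0,0,0]],"claw":[0,0]}'| sed -n '2p;4p'
python3 -m pendant '{"linear":[[0,0,0.05],[0,0,0]],"dr":[[0,0,0],[0,0,0]],"claw":[0,0]}'| sed -n '2p;4p'
```

```text
position: [514.3, -126.3, 115.9]
ft_force: [0.3, -0.6, -3.6]
position: [514.7, -126.2, 114.2]
ft_force: [-0.3, 0.7, -2.4]
position: [515.1, -126.1, 112.8]
ft_force: [-0.8, 1.8, 2.0]
```

```bash
python3 -m pendant '{"linear":[[0,0,0.04],[0,0,0]],"dr":[[0,0,0],[0,0,0]],"claw":[0,0]}' | sed -n '2p;4p'
for i in 1; do python3 -m pendant '{"linear":[[0,0,0],[0,0,0]],"dr":[[0,0,0.5],[0,0,0]],"claw":[0,0]}'| sed -n '2,4p'; done
python3 -m pendant '{"linear":[[0,0,0],[0,0,0]],"dr":[[0,0,0.5],[0,0,0]],"claw":[0,0]}'| sed -n '2,4p'
python3 -m pendant '{"linear":[[0,0,0],[0,0,0]],"dr":[[0,0,0.5],[0,0,0]],"claw":[0,0]}'| sed -n '2,4p'
```

```text
position: [514.9, -125.6, 110.2]
ft_force: [1.4, 5.4, -0.8]
position: [514.6, -126.0, 110.0]
tool_rot: [[-0.963, -0.268, 0.0], [-0.268, 0.963, 0.001], [-0.001, 0.001, -1.0]]
ft_force: [3.0, 3.5, -2.9]
position: [514.4, -126.4, 110.0]
tool_rot: [[-0.983, -0.185, -0.0], [-0.185, 0.983, -0.0], [0.0, -0.0, -1.0]]
ft_force: [1.7, 2.2, -4.0]
position: [514.3, -126.3, 110.0]
tool_rot: [[-0.995, -0.099, -0.0], [-0.099, 0.995, 0.0], [0.0, 0.0, -1.0]]
ft_force: [1.6, 2.7, -3.5]
```

```bash
python3 -m pendant '{"linear":[[0,0,0.1],[0,0,0.1],[0,0,0]],"dr":[[0,0,0],[0,0,0],[0,0,0]],"claw":[0,0,0]}' | sed -n '2p;4p'
python3 -m pendant '{"linear":[[0,0.01,0.08],[0,0,0.06],[0,0,0]],"dr":[[0,0,0],[0,0,0],[0,0,0]],"claw":[0,0,0]}' | sed -n '2p;4p'
python3 -m pendant '{"linear":[[0,0,0.06],[0,0,0]],"dr":[[0,0,0],[0,0,0]],"claw":[0,0]}' | sed -n '2p;4p'
```

```text
position: [514.4, -126.3, 102.0]
ft_force: [2.2, 3.5, -5.0]
position: [514.4, -126.2, 96.5]
ft_force: [0.9, 1.7, -4.3]
position: [514.5, -126.1, 94.3]
ft_force: [1.3, 1.6, -4.2]
```

```bash
python3 -m pendant '{"linear":[[0,0,0.04],[0,0,0]],"dr":[[0,0,0],[0,0,0]],"claw":[0,0]}' | sed -n '2p;4p'
python3 -m pendant '{"linear":[[0,0,0.04],[0,0,0]],"dr":[[0,0,0],[0,0,0]],"claw":[0,0]}' | sed -n '2p;4p'
python3 -c "
from h import *
go(514.4,-126,93,185)"
```

```text
position: [514.6, -126.2, 93.6]
ft_force: [-1.2, 2.1, 3.1]
position: [514.6, -126.2, 93.6]
ft_force: [-5.2, 2.7, 11.1]
t 11.55 pos [ 514.6 -126.2   93.6] yaw -174.47 zdir [-8.e-04 -2.e-04 -1.e+00] q6 -2.04 open 0.37
F [-5.22  2.74 11.13] M [ 0.485  0.877 -0.023] ff 62.4
lin units [0.005 0.005 0.014] dr z units -35.947
```

```bash
python3 -m pendant '{"linear":[[0,0,-0.04],[0,0,0],[0,0,0],[0,0,0],[0,0,0],[0,0,0],[0,0,0],[0,0,0]],"dr":[[0,0,0],[0,0,0],[0,0,1],[0,0,1],[0,0,1],[0,0,1],[0,0,1],[0,0,1]],"claw":[0,0,0,0,0,0,0,0]}' >/dev/null; python3 -c "
from h import *
go(514.4,-126,93.6)"
python3 -m pendant '{"linear":[[0,0,0],[0,0,0],[0,0,0],[0,0,0],[0,0,0],[0,0,0],[0,0,0],[0,0,0]],"dr":[[0,0,1],[0,0,1],[0,0,1],[0,0,1],[0,0,1],[0,0,1],[0,0,1],[0,0,1]],"claw":[0,0,0,0,0,0,0,0]}' >/dev/null; python3 -c "
from h import *
go(514.4,-126,93.6)"
```

```text
t 12.55 pos [ 514.9 -126.    93.6] yaw 125.25 zdir [ 6.e-04 -3.e-04 -1.e+00] q6 -0.99 open 0.365
F [-1.54  1.63  4.98] M [0.404 0.285 0.262] ff 61.6
lin units [ 0.008 -0.011 -0.   ] dr z units None
t 13.55 pos [ 514.2 -126.    93.6] yaw 45.26 zdir [-1.2e-03 -1.0e-04 -1.0e+00] q6 0.41 open 0.364
F [-3.78  2.2   7.55] M [0.361 0.529 0.276] ff 61.8
lin units [0.002 0.004 0.   ] dr z units None
```

```bash
python3 -m pendant '{"linear":[[0,0,-0.02],[0,0,0],[0,0,0],[0,0,0],[0,0,0],[0,0,0]],"dr":[[0,0,1],[0,0,1],[0,0,1],[0,0,1],[0,0,1],[0,0,1]],"claw":[0,0,0,0,0,0]}' >/dev/null; python3 -c "
from h import *
go(514.4,-126,93.6)"
python3 -m pendant '{"linear":[[0,0,0],[0,0,0],[0,0,0],[0,0,0],[0,0,0]],"dr":[[0,0,1],[0,0,1],[0,0,1],[0,0,1],[0,0,0]],"claw":[0,0,0,0,0]}' >/dev/null; python3 -c "
from h import *
go(514.4,-126,93.6)
from rig import eyes
import cv2
s=eyes.snapshot('top');x,y=200,150;cv2.imwrite('pics/c_top.png',cv2.resize(s['frame'][y:y+112,x:x+150,::-1],(800,600),interpolation=cv2.INTER_CUBIC))
"
```

```text
t 14.3 pos [ 514.  -125.4   93.6] yaw -14.75 zdir [-1.3e-03  9.0e-04 -1.0e+00] q6 1.46 open 0.373
F [-0.71  3.53  3.93] M [0.576 0.272 0.311] ff 61.4
lin units [0.013 0.012 0.001] dr z units None
t 14.93 pos [ 514.2 -125.1   93.6] yaw -54.39 zdir [-9.0e-04  1.6e-03 -1.0e+00] q6 2.15 open 0.368
F [-1.59  3.26  3.35] M [ 0.805  0.387 -0.035] ff 61.2
lin units [0.021 0.009 0.   ] dr z units None
```

View pics/c_top.png

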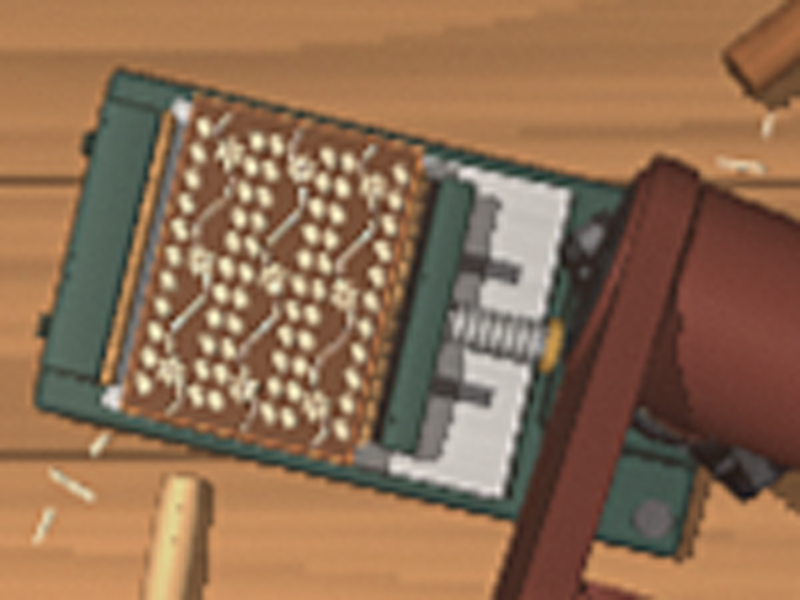

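The moving jaw now almost touches the block (right edge near x=415 in the crop), and a gap to the fixed jaw remains at x≈165–190. The last joint is near its limit, so I'll regrip half a turn on.

```bash
python3 -m pendant '{"linear":[[0,0,0],[0,0,0],[0,0,0],[0,0,0],[0,0,-0.67],[0,0,-0.67],[0,0,-0.67],[0,0,-0.67]],"dr":[[0,0,0],[0,0,0],[0,0,0],[0,0,0],[0,0,0],[0,0,0],[0,0,0],[0,0,0]],"claw":[1,1,1,1,1,1,1,1]}' >/dev/null
python3 -m pendant '{"linear":[[0,0,0],[0,0,0],[0,0,0],[0,0,0],[0,0,0],[0,0,0],[0,0,0],[0,0,0]],"dr":[[0,0,-1],[0,0,-1],[0,0,-1],[0,0,-1],[0,0,-1],[0,0,-1],[0,0,-1],[0,0,-1]],"claw":[1,1,1,1,1,1,1,1]}' >/dev/null
python3 -m pendant '{"linear":[[0,0,0],[0,0,0],[0,0,0],[0,0,0],[0,0,0],[0,0,0],[0,0,0],[0,0,0]],"dr":[[0,0,-1],[0,0,-1],[0,0,-1],[0,0,-1],[0,0,-1],[0,0,-1],[0,0,-1],[0,0,-1]],"claw":[1,1,1,1,1,1,1,1]}' >/dev/null
python3 -m pendant '{"linear":[[0,0,0],[0,0,0],[0,0,0]],"dr":[[0,0,-1],[0,0,-1],[0,0,0]],"claw":[1,1,1]}' >/dev/null
python3 -c "
from h import *
go(514.3,-125.2,93.6,125.6)
from rig import eyes
import cv2
s=eyes.snapshot('scene');x,y=150,150;cv2.imwrite('pics/d.png',cv2.resize(s['frame'][y:y+150,x:x+200,::-1],(800,600),interpolation=cv2.INTER_CUBIC))
"
```

```text
t 18.35 pos [ 514.5 -126.   200.9] yaw 125.41 zdir [ 1.e-04 -2.e-04 -1.e+00] q6 -0.99 open 1.005
F [ 0.34 -0.87  0.2 ] M [-0.011 -0.004  0.01 ] ff 0.0
lin units [0.02  0.009 2.682] dr z units -0.019
```

View pics/d.png

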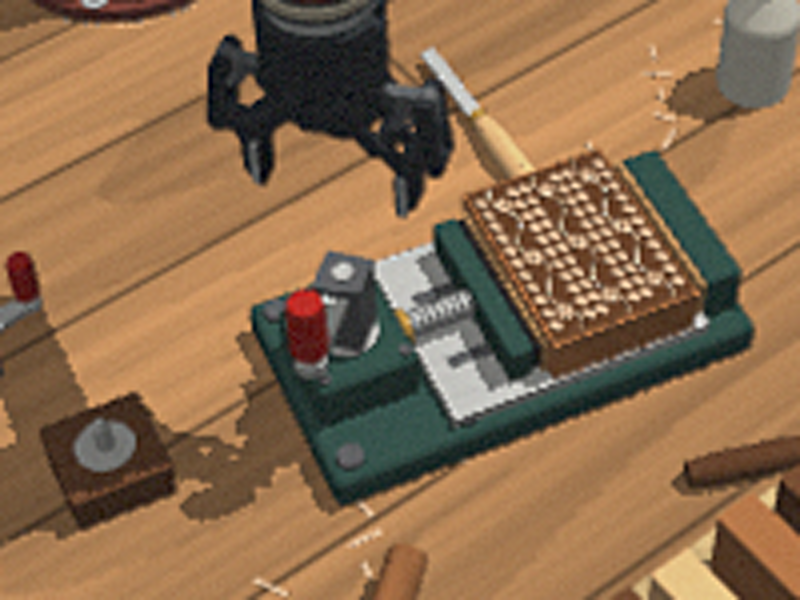

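The crank sits seated and upright on the drive at (345,310), the jaw is at the block, and the empty post stands at (105,440). I'll go down and regrip.

```bash
python3 -m pendant '{"linear":[[0.02,0.01,0.7],[0,0,0.7],[0,0,0.7],[0,0,0.56],[0,0,0]],"dr":[[0,0,0],[0,0,0],[0,0,0],[0,0,0],[0,0,0]],"claw":[1,1,1,1,1]}' >/dev/null
python3 -m pendant '{"linear":[[0,0,0],[0,0,0],[0,0,0],[0,0,0],[0,0,0],[0,0,0]],"dr":[[0,0,0],[0,0,0],[0,0,0],[0,0,0],[0,0,0],[0,0,0]],"claw":[0,0,0,0,0,0]}' >/dev/null
python3 -c "
from h import *
go(514.3,-125.2,93.6,125.6)"
python3 -m pendant '{"linear":[[0,0,0],[0,0,0],[0,0,0],[0,0,0],[0,0,0],[0,0,0]],"dr":[[0,0,1],[0,0,1],[0,0,1],[0,0,1],[0,0,1],[0,0,1]],"claw":[0,0,0,0,0,0]}' >/dev/null
python3 -c "
from h import *
go(514.3,-125.2,93.6)"
```

```text
t 19.77 pos [ 514.9 -125.6   95.8] yaw 125.53 zdir [ 0.001 -0.001 -1.   ] q6 -0.99 open 0.368
F [-3.   -0.36  5.47] M [-0.08   0.323  0.04 ] ff 60.3
lin units [ 0.016 -0.007  0.056] dr z units -0.007
t 20.52 pos [ 514.6 -125.7   95.8] yaw 65.27 zdir [ 3.0e-04 -1.6e-03 -1.0e+00] q6 0.06 open 0.371
F [-3.1   0.12  6.4 ] M [-0.138  0.456  0.299] ff 60.9
lin units [ 0.009 -0.013  0.055] dr z units None
```

```bash
cat > m.py <<'E'
from rig import monitor
import numpy as np
o=monitor.get_obs();R=o["tool_rot"];print(round(o["time"],2),"yaw",round(np.degrees(np.arctan2(R[1,0],R[0,0])),1),"Mz",round(o["ft_torque"][2],3),"F",o["ft_force"].round(1),"q6",round(o["q"][5],2))
E
python3 -m pendant '{"linear":[[0,0,0],[0,0,0],[0,0,0]],"dr":[[0,0,1],[0,0,1],[0,0,1]],"claw":[0,0,0]}' >/dev/null; python3 m.py
python3 -m pendant '{"linear":[[0,0,0],[0,0,0]],"dr":[[0,0,1],[0,0,1]],"claw":[0,0]}' >/dev/null; python3 m.py
python3 -m pendant '{"linear":[[0,0,0]],"dr":[[0,0,1]],"claw":[0]}' >/dev/null; python3 m.py
python3 -m pendant '{"linear":[[0,0,0]],"dr":[[0,0,1]],"claw":[0]}' >/dev/null; python3 m.py
```

```text
20.9 yaw 35.3 Mz 0.342 F [-2.5 -0.9  6.6] q6 0.58
21.15 yaw 15.3 Mz 0.271 F [-3.9  0.1  6.1] q6 0.93
21.27 yaw 5.3 Mz 0.253 F [-3.2  0.   6. ] q6 1.11
21.4 yaw -4.7 Mz 0.388 F [-3.1 -0.2  6.3] q6 1.28
```

```bash
python3 -m pendant '{"linear":[[0,0,0]],"dr":[[0,0,1]],"claw":[0]}' >/dev/null; python3 m.py
python3 -m pendant '{"linear":[[0,0,0]],"dr":[[0,0,1]],"claw":[0]}' >/dev/null; python3 m.py
python3 -c "
from rig import eyes
import cv2
s=eyes.snapshot('top');x,y=200,155;cv2.imwrite('pics/e_top.png',cv2.resize(s['frame'][y:y+90,x:x+120,::-1],(800,600),interpolation=cv2.INTER_CUBIC))
";python3 m.py
```

```text
21.52 yaw -14.7 Mz 0.413 F [-3.5  0.2  6.1] q6 1.46
21.65 yaw -24.7 Mz 0.426 F [-3.5 -0.2  7. ] q6 1.63
21.7 yaw -25.0 Mz 0.069 F [-3.  -0.   7.4] q6 1.64
```

View pics/e_top.png

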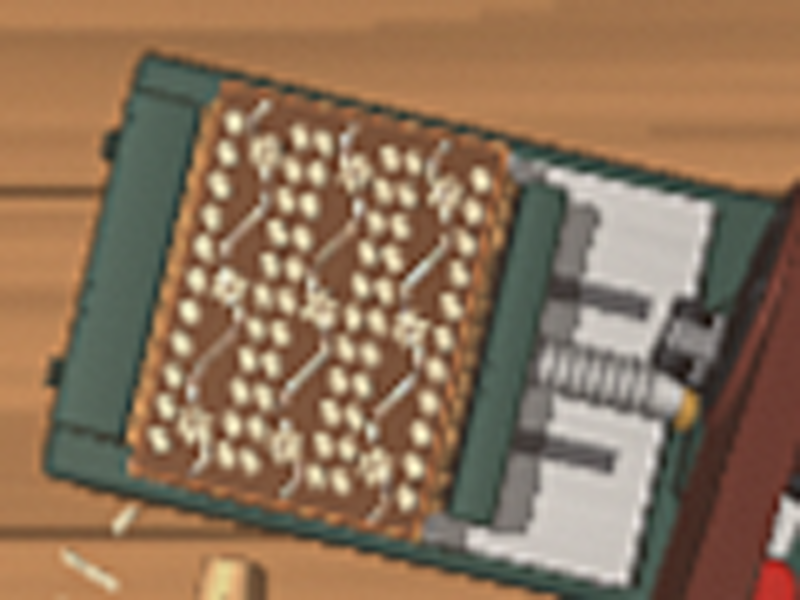

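```bash
python3 -m pendant '{"linear":[[0,0,0]],"dr":[[0,0,0.3]],"claw":[0]}' >/dev/null; python3 m.py
python3 -m pendant '{"linear":[[0,0,0]],"dr":[[0,0,0.3]],"claw":[0]}' >/dev/null; python3 m.py
python3 -m pendant '{"linear":[[0,0,0],[0,0,0],[0,0,0]],"dr":[[0,0,0],[0,0,0],[0,0,0]],"claw":[0,0,0]}' >/dev/null; python3 m.py
```

```text
21.82 yaw -27.5 Mz 0.484 F [-2.5 -1.3  6.7] q6 1.68
21.95 yaw -30.5 Mz 0.445 F [-3.3 -0.1  6.8] q6 1.73
22.32 yaw -30.4 Mz 0.294 F [-3.  -0.2  7.5] q6 1.73
```

The block is square against the fixed jaw, with no gap left and the moving jaw bearing on it. Torque while winding is about 0.17 N m above drag, roughly 2.6 N at the knob, so the grip is firm and I stop here. I'll ease back within the play and lift off.

```bash
python3 -m pendant '{"linear":[[0,0,0],[0,0,0],[0,0,-0.1],[0,0,-0.3],[0,0,-0.5],[0,0,-0.3],[0,0,0],[0,0,0]],"dr":[[0,0,-0.5],[0,0,0],[0,0,0],[0,0,0],[0,0,0],[0,0,0],[0,0,0],[0,0,0]],"claw":[0,0,0,0,0,0,0,0]}' >/dev/null
python3 -c "
from h import *
f=lambda x,y:((x+.5)/4-.5+150,(y+.5)/4-.5+150)
print('post foot',plane('scene',f(106,443),35),'tip',plane('scene',f(104,422),62))
go(468,-292.3,143,-25)"
```

```text
post foot [ 468.4 -289.8   35. ] tip [ 471.8 -288.9   62. ]
t 23.32 pos [ 513.6 -124.7  141.9] yaw -25.49 zdir [-1.4e-03  7.0e-04 -1.0e+00] q6 1.64 open 0.37
F [ 0.06  0.01 -2.74] M [ 0.035 -0.005  0.057] ff 60.3
lin units [ 0.773  4.273 -0.03 ] dr z units -0.049
```

```bash
python3 -m pendant '{"linear":[[0.155,0.852,0],[0.155,0.852,0],[0.155,0.852,0],[0.155,0.852,0],[0.155,0.852,0],[0,0,0],[0,0,0]],"dr":[[0,0,0],[0,0,0],[0,0,0],[0,0,0],[0,0,0],[0,0,0],[0,0,0]],"claw":[0,0,0,0,0,0,0]}' >/dev/null
python3 -m pendant '{"linear":[[0,0,0.4],[0,0,0.5],[0,0,0.45],[0,0,0],[0,0,0]],"dr":[[0,0,0],[0,0,0],[0,0,0],[0,0,0],[0,0,0]],"claw":[0,0,0,0,0]}' >/dev/null
python3 -c "
from h import *
go(468.3,-291.8,55)"
```

```text
t 24.82 pos [ 469.3 -292.2   88.6] yaw -25.46 zdir [ 2.e-04 -2.e-04 -1.e+00] q6 1.33 open 0.365
F [-0.52  0.46 -2.76] M [-0.027 -0.042  0.052] ff 60.7
lin units [-0.027  0.003  0.839] dr z units None
```

```bash
python3 -m pendant '{"linear":[[-0.02,0,0.15],[0,0,0.15],[0,0,0]],"dr":[[0,0,0],[0,0,0],[0,0,0]],"claw":[0,0,0]}' | sed -n '2p;4p'
python3 -m pendant '{"linear":[[0,0,0.15],[0,0,0.15],[0,0,0]],"dr":[[0,0,0],[0,0,0],[0,0,0]],"claw":[0,0,0]}' | sed -n '2p;4p'
python3 -m pendant '{"linear":[[0,0,0.12],[0,0,0.06],[0,0,0]],"dr":[[0,0,0],[0,0,0],[0,0,0]],"claw":[0,0,0]}' | sed -n '2p;4p'
```

```text
position: [467.8, -291.5, 75.9]
ft_force: [-0.8, 0.0, -3.9]
position: [467.6, -291.4, 63.6]
ft_force: [0.2, -0.4, -3.8]
position: [468.1, -291.7, 57.0]
ft_force: [0.9, 0.2, -3.3]
```

```bash
python3 -m pendant '{"linear":[[0,0,0.04],[0,0,0]],"dr":[[0,0,0],[0,0,0]],"claw":[0,0]}' | sed -n '2p;4p'
python3 -m pendant '{"linear":[[0,0,0.03],[0,0,0]],"dr":[[0,0,0],[0,0,0]],"claw":[0,0]}' | sed -n '2p;4p'
```

```text
position: [468.3, -291.9, 55.7]
ft_force: [0.3, 0.4, -3.5]
position: [468.5, -292.0, 54.9]
ft_force: [0.1, 0.7, -0.4]
```

Touchdown is at the expected height. I'll release, rise and check.

```bash
python3 -m pendant '{"linear":[[0,0,0],[0,0,0],[0,0,0],[0,0,0],[0,0,-0.7],[0,0,-0.9],[0,0,-0.9],[0,0,-0.9]],"dr":[[0,0,0],[0,0,0],[0,0,0],[0,0,0],[0,0,0],[0,0,0],[0,0,0],[0,0,0]],"claw":[0.9,1,1,1,1,1,1,1]}' | sed -n '2p;4p'
python3 -m pendant '{"linear":[[0,0,-0.5],[-0.8,0,0],[-0.8,0,0],[-0.8,0,0],[-0.8,0,0],[0,0,0],[0,0,0]],"dr":[[0,0,0],[0,0,0],[0,0,0],[0,0,0],[0,0,0],[0,0,0],[0,0,0]],"claw":[1,1,1,1,1,1,1]}' | sed -n '1,2p;4p'
python3 -c "
from rig import eyes
import cv2, numpy as np
s=eyes.snapshot('scene')['frame'][175:310,130:350,::-1];t=eyes.snapshot('top')['frame'][145:300,200:420,::-1]
cv2.imwrite('pics/f.png',cv2.resize(np.vstack([s,t]),None,fx=2,fy=2,interpolation=cv2.INTER_CUBIC))
"
```

```text
position: [468.2, -291.8, 191.6]
ft_force: [-0.4, -0.8, 0.2]
time: 28.32
position: [353.3, -237.3, 210.9]
ft_force: [1.0, 0.3, -0.5]
```

View pics/f.png

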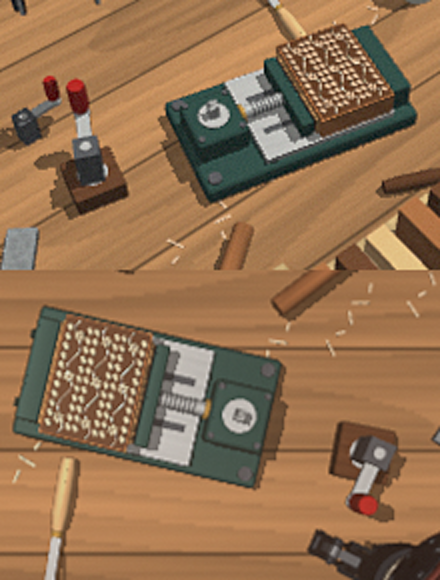

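The crank is down and upright on its post at (88,155), the drive is bare, and the block is clamped square between both jaws. The gripper is clear of everything.

```bash
python3 -c "
from rig import workorder
print(workorder.hand_in())"
```

```text
the job is handed in; nothing more can be done
None
```

The block is clamped between both jaws at an estimated 40 N or so (from the crank torque), the crank is back on its post, and the job was handed in at about 28 s; the hand-in gave no verdict.

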